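# Close up a packed mooncake gift box

### The job

The mooncake gift box is packed and only has to be closed. With your fingertips, gently push its drawer in until the front is flush, and push the standing lid over and down until it lies fully shut. Nothing needs to be gripped or lifted: leave the wrapped cakes, tin and tools around it where they are.

Things in the scene. Friction and masses are not known exactly. Their poses are not given: they have to be found in the camera images.
- box: Dark red gift box with gold trim, fixed on a black non-slip mat (270 x 270 x 2 mm); 210 x 210 mm, 96 high, 108 with the lid shut. Drawer below, open compartment above. Origin: centre of its underside, on the bench. Its front (drawer side) is at its own x=-105 mm and faces the robot's right; +x points to the hinge side, z up. The compartment's cakes reach z=95 mm.
- drawer (a joint): Drawer in the lower half of the box. Value in m: 0 = shut, front flush with the box front; grows as it slides out along the box's -x, at most 0.14. Starts 0.06 to 0.12. Friction about 2.5 N plus light damping; stays where it is left; rigid stop when shut.
- drawer_front (a point): Middle of the drawer front's outer face (198 wide, z=6 to 50 mm over the bench; this point at z=28 mm). It lies at box x = -105 mm minus the drawer's value, box y=0. A brass knob, 13 mm across, stands 13 mm out of it, centred at z=18 mm; its top is at z=25 mm. Push it along the box's +x. The drawer holds four cakes up to z=50 mm.
- lid (a joint): Lid, flat board 214 x 214 x 12 mm, about 0.25 kg, hinged along the top of the box's far (+x) side. Value in rad: 0 = lying shut, 1.57 = upright, more = leaning back beyond the hinge side. Starts 1.6 to 1.85, limit 1.95. Stiff hinge (0.4 N m): the lid stays at any angle, and needs 2 to 4 N near its free edge all the way down.
- lid_hinge (a point): Middle of the lid's hinge line: box x=+105 mm, y=0, z=96 mm. The hinge line runs along the box's y. The lid's inner face lies in the plane through this line; its outer face is 12 mm away, on the +x side when upright and on top when shut.
- lid_edge (a point): Middle of the lid's free edge, on the outer face: 214 mm from the hinge line along the lid. Standing upright it is 310 mm above the bench; shut it is the front edge at z=108 mm. To shut the lid, push its outer face near this edge from behind, towards the box's -x, and follow it over and down.
- pack0: Paper-wrapped cake, tan with a red patch, about 104 x 62 x 42 mm, loose on the bench; leave it alone. Origin: centre of its underside.
- pack1: Paper-wrapped cake, tan with a red patch, about 104 x 62 x 42 mm, loose on the bench; leave it alone. Origin: centre of its underside.
- pack2: Paper-wrapped cake, tan with a red patch, about 104 x 62 x 42 mm, loose on the bench; leave it alone. Origin: centre of its underside.
- sealer: Blue bag-neck tape sealer with a yellow roll, 150 x 45 x 84 mm, loose on the bench; leave it alone. Origin: centre of its underside.
- tin: Red square gift tin, 114 x 114 x 67 mm, loose on the bench; leave it alone. Origin: centre of its underside.
- scraper: Bench scraper, steel blade and wooden grip, 111 x 125 x 26 mm, loose on the bench; leave it alone. Origin: on the bench near its middle.

How it is judged:
By the outcome, as a careful person would: the job done as asked, in the order asked, and still so for the second after the job is handed in, with the robot touching nothing.
It also fails if it takes over 61 s, if anything falls off the work surface, if the arm or the gripper's body presses on something with over 40 N, if the wrist force passes 120 N, or if a joint passes its speed limit or range.

### The arm

A 6-joint arm with a two-finger parallel gripper is mounted at the origin on the work surface. World frame = base frame: x ahead of the robot, y to its left, z up, the work surface at z = 0. Lengths are in mm, angles in degrees, forces in N, time in s.
With the tool pointing down it reaches from about 350 to 850 mm from the base axis. Payload 8.1 kg.
Tool frame: the origin (TCP) lies midway between the tips of the shut fingers; the grasp point (between the pads) lies 19 mm behind it; z points along the fingers, y is the line along which they close (so a half turn about z gives the same grasp; the last joint's range is limited). The gripper opens to 85 mm and grips with 20 to 120 N. Pads are 22 mm wide; open, the fingers measure 114 mm over their backs; the gripper's body (76 mm by 85 mm) begins 54 mm behind the grasp point. The pads swing forward as they close: fully open they stand 13 mm farther back than shut.
Start: joints at [-73.132, 7.471, 85.268, -0, 87.261, -4.893], TCP at [222.461, -557.24, 231.292] pointing down, gripper open.
Joint ranges: [-169.43, 169.43], [-51.17, 129.36], [1.28, 143.12], [-76.62, 256.62], [0, 156.53], [-152.29, 152.29]. Speed limits (degrees/s): [136.94, 136.94, 159.86, 180, 180, 180].

### API

Orientations are given as [roll, pitch, yaw] about the fixed x, y, z axes, in that order (R = Rz(yaw) Ry(pitch) Rx(roll)).
In Python, from bench import r gives the robot as it stands. The module is installed in compiled form; this text tells all that it offers.
- The arm moves only by the tool jog_arm, never from a script. Its argument "rows" is a list of rows, each a list of 2 entries, a list of its own where there are three numbers: the shift along the tool's x, y, z in mm, then the turn, a rotation vector about the tool's x, y, z in rad. A call has 1 to 10 rows; each row is the pose to reach, as a shift and turn from the pose commanded when the call began, along the tool's axes at that moment; what a row does not reach only later rows make up. A row lasts 1/10 s, in which the tool goes at most 50 mm and 8.59 degrees, less where a joint would pass 70% of its speed; a pose out of reach is approached as far as the arm can. A call with a gripper value outside its range is refused whole. "grip" is the finger opening in mm, from 0 to 85.4, set as the call begins (left out, the last holds). The fingers move at their own pace and stop on an object; "force" is the grip in N (left out, the last holds). Time passes only in rows, so rows that repeat a pose let the fingers close. It gives the time, the measured TCP pose, the force, the opening and the grip force at its end, in the units of the state.
- r.sense(): the state, without advancing time (a new reading comes with each control period).
- r.snapshot(name): name is "scene" or "top" or "wrist"; returns (picture, depth): 480x640x3 uint8, blue, green, red; 480x640 float32, mm along the optical axis (not along the pixel's ray), 0 where there is no reading.
- r.camera_params(name): a dict with "fx", "fy", "cx", "cy" (pixels), "dist_coeffs" ([k1, k2, p1, p2, k3] as OpenCV has them; the pictures are not rectified), "pose" (4x4, takes a point from camera to world coordinates); the wrist camera has in their place "tool_from_camera" (4x4, takes a point from camera to tool coordinates, whose origin is the TCP and whose axes are the flange's). Camera axes: x right, y down, z forward; pixel columns grow to the right and rows downward; lengths in mm; the calibration is good to about 2 mm. A picture is of the moment at which its call begins: read the wrist's pose just before it. camera_params takes no time and is no camera call.
- r.hand_in(): hands the job in; it is judged then, once.
The state is a dict: "time": time; "joint_pos": joint angles; "qd": joint speeds; "joint_efforts": joint torques, N m; "tool_pos": TCP position; "tcp_rot": TCP orientation; "ft_force": force on the tool from outside, world axes, zero at the start; "wrist_torque": the same for the moment, N m; "finger_gap": finger opening in mm; "grip_force": force on a finger pad.
Only numpy, scipy, OpenCV 4.12 (cv2) and the standard library are available. Lean on these libraries where they do the work, as an engineer would, in place of code of your own. Each camera call takes 0.05 s, during which the arm holds its last target. There are 200 camera calls.

## Working session

There is one attempt and no reset: what is moved stays moved. The work goes in short steps, Python scripts to look and compute and a tool call to move; the robot and the scene stay as the last step left them, time stands still between calls to the robot, and variables do not carry over. Pictures are saved under pics/ and viewed, at most 10 in all, crops included, and the job is handed in when it is done.

Besides the shell and the picture viewer there is one more tool, called after "Emit:" as name(argument=value, ...), one argument or row to a line, values as JSON. jog_arm: Moves the arm, as the interface text tells. Its arguments: {"type":"object","properties":{"rows":{"type":"array"},"grip":{"type":"number"},"force":{"type":"number"}},"required":["rows"]}

```bash
mkdir -p pics
python3 - <<'E'
from bench import r
import cv2,numpy as np
s=r.sense();print(s)
for n in("scene","top"):
    p,d=r.snapshot(n);cv2.imwrite(f"pics/{n}.png",p);np.save(n,d)
    np.save(n+"_c",p);c=r.camera_params(n);print(n,c)
E
```

```text
{'time': 0.0, 'joint_pos': array([-7.31307630e+01,  7.51577447e+00,  8.53315208e+01, -5.57548012e-04,
        8.72622924e+01, -4.89237994e+00]), 'qd': array([ 1.12468962e-05,  1.35809130e-02,  1.21705046e-02, -3.69130071e-02,
        1.26409543e-01, -5.80169131e-03]), 'joint_efforts': array([ 3.44126456e-03, -5.69394135e+01, -5.00551701e+01, -4.61478476e-05,
        1.48305326e-02,  6.02602256e-06]), 'tool_pos': array([ 222.30474092, -556.68109402,  230.21601847]), 'tcp_rot': array([-1.79890764e+02, -8.79128357e-03,  2.17616357e+01]), 'ft_force': array([ 0.35432755,  0.7120562 , -0.41979418]), 'wrist_torque': array([-0.01242023,  0.02072798,  0.00595896]), 'grip_force': 0.0, 'finger_gap': 85.27110123581649}
scene {'fx': 434.02352374084256, 'fy': 434.02352374084256, 'cx': 323.1811677044776, 'cy': 235.467374035812, 'dist_coeffs': array([-0.0956796,  0.       ,  0.       ,  0.       ,  0.       ]), 'pose': array([[ 6.94833033e-02,  6.00787113e-01, -7.96383649e-01,
         1.28975818e+03],
       [ 9.97379643e-01, -5.79601767e-02,  4.32950942e-02,
         4.00418052e+01],
       [-2.01474024e-02, -7.97305126e-01, -6.03240101e-01,
         6.91150604e+02],
       [ 0.00000000e+00,  0.00000000e+00,  0.00000000e+00,
         1.00000000e+00]])}
top {'fx': 620.460305967224, 'fy': 620.460305967224, 'cx': 312.6798489184531, 'cy': 236.25265168723817, 'dist_coeffs': array([-0.17745294,  0.        ,  0.        ,  0.        ,  0.        ]), 'pose': array([[ 1.55876217e-02, -9.96117153e-01,  8.66466548e-02,
         4.45390027e+02],
       [-9.99501927e-01, -1.79012522e-02, -2.59893072e-02,
         1.09434608e+02],
       [ 2.74394783e-02, -8.61983869e-02, -9.95900052e-01,
         1.16911076e+03],
       [ 0.00000000e+00,  0.00000000e+00,  0.00000000e+00,
         1.00000000e+00]])}
```

View pics/scene.png

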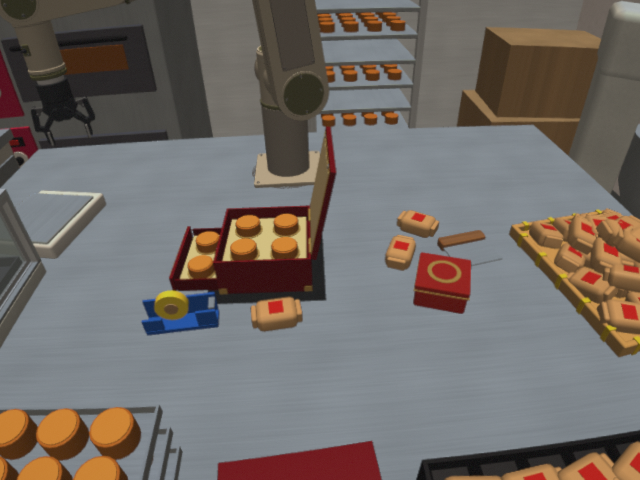

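View pics/top.png

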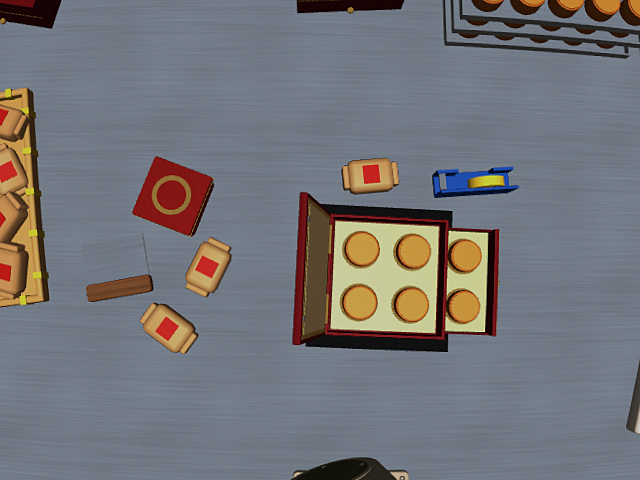

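The scene view shows the box open towards the left (world −y), drawer front at about (180,260), and the lid standing at (325,190). In the top view the rim spans about (330–443, 215–338), the drawer front is at (495,282) and the lid edge at (300,270). The tape sealer at (475,182) and a pack at (370,175) lie beyond the box.

```bash
cat > h.py <<'E'
import cv2,numpy as np
from bench import r
def cloud(n,d,T=None):
    c=r.camera_params(n);K=np.array([[c["fx"],0,c["cx"]],[0,c["fy"],c["cy"]],[0,0,1]])
    v,u=np.mgrid[:480,:640];uv=np.stack([u,v],-1).reshape(-1,1,2).astype(np.float64)
    q=cv2.undistortPoints(uv,K,c["dist_coeffs"]).reshape(480,640,2)
    P=np.dstack([q*d[...,None],d]);T=c["pose"] if T is None else T
    return P@T[:3,:3].T+T[:3,3]
E
python3 - <<'E'
from h import *
for n in("top","scene"):
    d=np.load(n+".npy");C=np.load(n+"_c.npy").astype(int);P=cloud(n,d);z=P[...,2];ok=d>0
    b,g,rr=C[...,0],C[...,1],C[...,2]
    reg=(P[...,0]>230)&(P[...,0]<640)&(P[...,1]<250)&(P[...,1]>-320)&ok
    red=(rr>1.8*g)&(rr>1.8*b)&reg&(g<70)
    print(n,"bench z",np.median(z[ok&(abs(z)<15)]))
    for nm,m in(("rim",red&(z>90)&(z<102)),("drawer",red&(z>40)&(z<56)&(P[...,1]<-100)),("drawerall",red&(z>4)&(z<56)&(P[...,1]<-100)),("lidtop",reg&(z>280))):
        m=cv2.morphologyEx(m.astype(np.uint8),cv2.MORPH_OPEN,np.ones((2,2)))>0
        Q=P[m]
        if len(Q)<10: print(nm,len(Q));continue
        print(nm,len(Q),"min",Q.min(0).round(1),"max",Q.max(0).round(1),cv2.minAreaRect(Q[:,:2].astype(np.float32)),"p2/98",np.percentile(Q,[2,98],axis=0).round(1).tolist())
    L=reg&(z>130)&(P[...,1]>20)&(P[...,0]<560)
    Q=P[L];
    # robust plane
    for i in range(5):
        c=Q.mean(0);w=np.linalg.svd(Q-c,full_matrices=False)[2][2];e=(Q-c)@w;Q=Q[abs(e)<max(3,1.5*e.std())]
    print("lid plane",len(Q),c.round(1),w.round(4),e.std())
    mat=reg&(abs(z-2)<8)&(C.max(-1)<45);Q=P[mat];
    print("mat",cv2.minAreaRect(Q[:,:2].astype(np.float32)),Q.min(0),Q.max(0))
    for nm,m in(("obst",reg&(z>15)),):
        pass
P=cloud("top",np.load("top.npy"))
for uv in((452,211),(447,351),(443,221),(437,338),(498,231),(494,335),(300,194),(293,343),(372,162),(435,195),(515,168),(518,188),(345,190),(398,185)):print(uv,P[uv[1],uv[0]].round(1))
E
```

```text
top bench z 0.5012292978035475
rim 1270 min [ 353.5 -183.5   -3.3] max [ 580.9  109.4 1169.1] ((472.4698791503906, -35.46453857421875), (287.4211730957031, 228.40176391601562), 87.72618103027344) p2/98 [[355.8, -174.9, 0.4], [575.3, 54.2, 100.0]]
drawer 678 min [ 361.  -283.7   -5.7] max [ 566.   109.4 1169.1] ((470.68798828125, -87.11231994628906), (390.90234375, 205.28787231445312), 87.83544921875) p2/98 [[364.8, -282.6, -2.9], [560.7, -146.9, 55.1]]
drawerall 1384 min [ 361.  -283.7   -5.7] max [ 566.   109.4 1169.1] ((470.68798828125, -87.11231994628906), (390.90234375, 205.28787231445312), 87.83544921875) p2/98 [[365.1, -281.6, -1.3], [560.5, -170.5, 54.3]]
lidtop 1885 min [341.7  87.6  -4.6] max [ 581.2  112.  1169.1] ((461.3728942871094, 99.98963928222656), (20.64732551574707, 239.77487182617188), 88.80890655517578) p2/98 [[373.1, 89.6, 273.4], [575.8, 110.1, 307.9]]
lid plane 2894 [464.6  83.8 236.1] [-0.0339 -0.9771  0.2102] 0.8047783256474602
mat ((489.3096923828125, -90.15025329589844), (346.3890686035156, 309.570068359375), 87.91043090820312) [ 332.64055936 -268.87332089 
[... 990 characters left out ...]
28.7] [-0.0341 -0.9771  0.2102] 0.6159316438622789
mat ((554.59814453125, -2.832550048828125), (174.6954345703125, 317.27618408203125), 32.95439529418945) [ 395.00979875 -183.46104444   -3.04047203] [609.43749792  82.76661347   9.96427941]
(452, 211) [ 601.  -189.5   -1.6]
(447, 351) [ 332.6 -180.2   -1.2]
(443, 221) [ 569.4 -147.1  100.7]
(437, 338) [ 364.8 -137.7   97.3]
(498, 231) [ 558.9 -264.7   48.1]
(494, 335) [ 366.9 -254.7   54. ]
(300, 194) [580.  105.7 304.4]
(293, 343) [371.7 111.8 303.9]
(372, 162) [683.7 -27.9  42.3]
(435, 195) [ 628.8 -152.4   14.8]
(515, 168) [ 689.8 -318.8   -2.3]
(518, 188) [ 638.9 -300.7   60.9]
(345, 190) [634.9  19.5  12.3]
(398, 185) [648.7 -83.3   1.3]
```

Box pose, taken from the mat and lid plane and cross-checked with the rim and drawer: centre (471.5, −50), yaw 88.0°. The drawer is about 0.105 m out and the lid at about 1.78 rad. I'll shut the fingers, align tool x with box x, and move in front of the drawer.

Emit:
jog_arm(
  grip=0,
  rows=[
    [[32,-15,0],[0,0,-0.116]],
    [[64,-30,0],[0,0,-0.231]],
    [[96,-45,0],[0,0,-0.347]],
    [[128,-60,0],[0,0,-0.462]],
    [[160,-75,0],[0,0,-0.578]],
    [[191,-90,0],[0,0,-0.694]],
    [[223,-105,0],[0,0,-0.809]],
    [[255,-120,0],[0,0,-0.925]],
    [[287,-135,0],[0,0,-1.04]],
    [[319,-149,0],[0,0,-1.156]],
  ],
)

```text
time: 1.1
tool_pos: [464.1, -299.2, 230.9]
tcp_rot: [-180.0, -0.0, 88.3]
ft_force: [0.2, -0.9, -0.7]
finger_gap: -0.1
grip_force: 0.0
```

Emit:
jog_arm(
  rows=[
    [[0,0,30],[0,0,0]],
    [[0,0,60],[0,0,0]],
    [[0,0,90],[0,0,0]],
    [[0,0,120],[0,0,0]],
    [[0,0,145],[0,0,0]],
    [[0,0,170],[0,0,0]],
    [[0,0,185],[0,0,0]],
    [[0,0,196],[0,0,0]],
    [[0,0,196],[0,0,0]],
  ],
)

```text
time: 2.0
tool_pos: [462.6, -299.9, 33.8]
tcp_rot: [-179.9, -0.1, 88.0]
ft_force: [0.0, 1.1, 0.0]
finger_gap: 0.0
grip_force: 0.0
```

Run:
```python
from h import *
p,d=r.snapshot("top");cv2.imwrite("pics/t2.png",cv2.resize(p[140:400,260:600],None,fx=2,fy=2))
s=r.sense();print(s["tool_pos"],s["ft_force"])
```

```text
[ 463.3314109  -300.48719277   35.13539225] [ 0.45324444 -0.27992933  0.43228745]
```

View pics/t2.png

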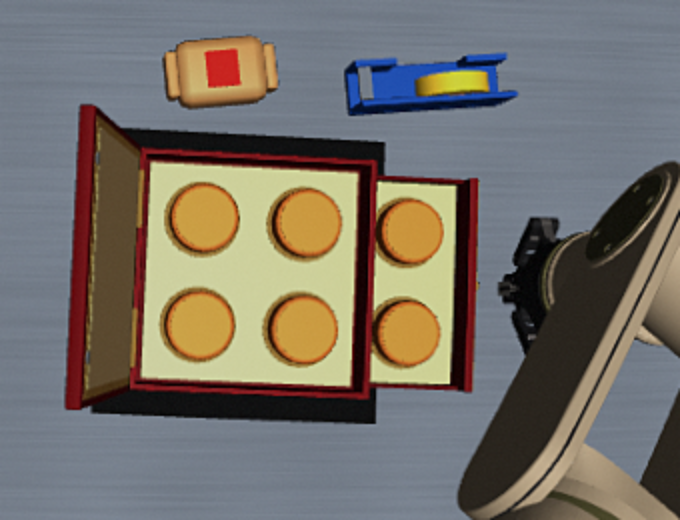

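The fingertips (crop 510,288) are lined up with the knob (478,285), with clearance all round. Pushing now.

Emit:
jog_arm(
  rows=[
    [[12,0,0],[0,0,0]],
    [[20,0,0],[0,0,0]],
    [[26,0,0],[0,0,0]],
    [[32,0,0],[0,0,0]],
    [[38,0,0],[0,0,0]],
    [[44,0,0],[0,0,0]],
    [[51,0,0],[0,0,0]],
    [[58,0,0],[0,0,0]],
    [[65,0,0],[0,0,0]],
    [[72,0,0],[0,0,0]],
  ],
)

```text
time: 3.05
tool_pos: [466.1, -228.1, 35.3]
tcp_rot: [180.0, 0.0, 88.0]
ft_force: [0.9, -3.2, 2.9]
finger_gap: -0.1
grip_force: 1.5
```

Emit:
jog_arm(
  rows=[
    [[7,0,0],[0,0,0]],
    [[14,0,0],[0,0,0]],
    [[21,0,0],[0,0,0]],
    [[28,0,0],[0,0,0]],
    [[34,0,0],[0,0,0]],
    [[40,0,0],[0,0,0]],
    [[46,0,0],[0,0,0]],
    [[50,0,0],[0,0,0]],
    [[53,0,0],[0,0,0]],
    [[54,0,0],[0,0,0]],
  ],
)

```text
time: 4.05
tool_pos: [467.7, -174.3, 35.1]
tcp_rot: [-180.0, -0.0, 88.0]
ft_force: [1.4, -2.4, 1.0]
finger_gap: 0.1
grip_force: 1.3
```

Emit:
jog_arm(
  rows=[
    [[1,0,0],[0,0,0]],
    [[2,0,0],[0,0,0]],
    [[3,0,0],[0,0,0]],
    [[4,0,0],[0,0,0]],
    [[5,0,0],[0,0,0]],
    [[6,0,0],[0,0,0]],
    [[6,0,0],[0,0,0]],
  ],
)

```text
time: 4.75
tool_pos: [467.9, -169.0, 35.2]
tcp_rot: [-180.0, 0.0, 88.0]
ft_force: [0.3, -6.1, -0.2]
finger_gap: -0.3
grip_force: 0.0
```

Emit:
jog_arm(
  rows=[
    [[0.5,0,0],[0,0,0]],
    [[1,0,0],[0,0,0]],
    [[1,0,0],[0,0,0]],
  ],
)

```text
time: 5.05
tool_pos: [468.0, -169.0, 35.2]
tcp_rot: [-180.0, 0.1, 88.0]
ft_force: [0.3, -10.3, -2.5]
finger_gap: 0.1
grip_force: 0.0
```

Emit:
jog_arm(
  rows=[
    [[1,0,0],[0,0,0]],
    [[1,0,0],[0,0,0]],
  ],
)

```text
time: 5.25
tool_pos: [468.0, -169.1, 35.3]
tcp_rot: [180.0, 0.2, 88.0]
ft_force: [-0.4, -16.9, -4.1]
finger_gap: -0.2
grip_force: 0.0
```

Emit:
jog_arm(
  rows=[
    [[-5,0,0],[0,0,0]],
    [[-20,0,0],[0,0,0]],
    [[-40,0,0],[0,0,0]],
    [[-45,0,-35],[0,0,0]],
    [[-45,0,-80],[0,0,0]],
    [[-45,0,-125],[0,0,0]],
    [[-45,0,-170],[0,0,0]],
    [[-45,0,-215],[0,0,0]],
    [[-45,0,-260],[0,0,0]],
    [[-45,0,-305],[0,0,0]],
  ],
)

```text
time: 6.25
tool_pos: [466.2, -211.8, 342.1]
tcp_rot: [-180.0, -0.0, 88.0]
ft_force: [0.7, -0.9, 0.2]
finger_gap: 0.3
grip_force: 0.0
```

Run:
```python
from h import *
p,d=r.snapshot("top");q,e=r.snapshot("scene")
cv2.imwrite("pics/t3.png",np.hstack([cv2.resize(p[180:380,270:520],None,fx=1.6,fy=1.6),cv2.resize(q[120:320,130:380],None,fx=1.6,fy=1.6)]))
s=r.sense();print(s["tool_pos"],s["ft_force"],s["joint_pos"])
```

```text
[ 468.64988551 -213.20958962  348.31801698] [ 1.40382084 -0.17452056 -0.31791997] [-3.01884268e+01 -7.46510387e+00  8.81258420e+01  2.62288640e-02
  9.86804254e+01 -2.81958258e+01]
```

View pics/t3.png

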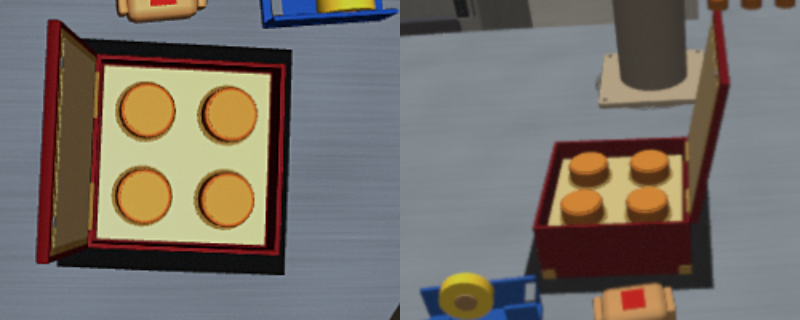

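The drawer is flush and the box is unshifted: the top crop shows no drawer beyond the rim at (285,160), and the scene crop shows a flat front. Now I'll go over the lid and behind it.

Emit:
jog_arm(
  rows=[
    [[5,0,-12],[0,0,0]],
    [[35,0,-25],[0,0,0]],
    [[77,0,-28],[0,0,0]],
    [[120,0,-28],[0,0,0]],
    [[163,0,-28],[0,0,0]],
    [[206,0,-28],[0,0,0]],
    [[249,0,-28],[0,0,0]],
    [[292,0,-28],[0,0,0]],
    [[335,0,-28],[0,0,0]],
    [[370,0,-28],[0,0,0]],
  ],
)

```text
time: 7.35
tool_pos: [478.5, 160.4, 366.9]
tcp_rot: [-179.8, 0.0, 88.1]
ft_force: [0.5, 0.4, 0.3]
finger_gap: -0.1
grip_force: 0.0
```

Emit:
jog_arm(
  rows=[
    [[0,0,0],[0,0,0]],
    [[0,0,0],[0,0,0]],
  ],
)

```text
time: 7.55
tool_pos: [478.9, 158.7, 366.9]
tcp_rot: [-179.8, 0.0, 88.1]
ft_force: [-0.9, 0.6, 0.2]
finger_gap: 0.0
grip_force: 0.0
```

Emit:
jog_arm(
  rows=[
    [[0,0,20],[0,0,0]],
    [[0,0,45],[0,0,0]],
    [[0,0,65],[0,0,0]],
    [[0,0,80],[0,0,0]],
    [[0,0,86],[0,0,0]],
    [[0,0,86],[0,0,0]],
  ],
)

```text
time: 8.15
tool_pos: [479.2, 157.4, 281.5]
tcp_rot: [-179.9, 0.0, 87.9]
ft_force: [0.2, 0.1, -1.0]
finger_gap: 0.0
grip_force: 0.0
```

Emit:
jog_arm(
  rows=[
    [[-10,0,0],[0,0,0]],
    [[-18,0,0],[0,0,0]],
    [[-26,0,0],[0,0,0]],
    [[-34,0,0],[0,0,0]],
    [[-42,0,0],[0,0,0]],
    [[-50,0,0],[0,0,0]],
    [[-58,0,0],[0,0,0]],
    [[-66,0,0],[0,0,0]],
    [[-72,0,0],[0,0,0]],
    [[-77,0,0],[0,0,0]],
  ],
)

```text
time: 9.15
tool_pos: [476.8, 80.6, 282.3]
tcp_rot: [-180.0, 0.0, 88.0]
ft_force: [0.6, 1.8, 1.6]
finger_gap: 0.1
grip_force: 1.1
```

Run:
```python
from h import *
p,d=r.snapshot("scene")
cv2.imwrite("pics/t4.png",cv2.resize(p[0:320,150:450],None,fx=1.8,fy=1.8))
s=r.sense();print(s["tool_pos"],s["ft_force"],s["joint_pos"])
```

```text
[476.80274113  80.04269995 282.23199566] [ 0.85181403  0.51785811 -0.40287073] [ 3.47378255e+00 -1.17252290e+01  9.87162978e+01 -3.06234828e-02
  9.30224389e+01  5.50706633e+00]
```

View pics/t4.png

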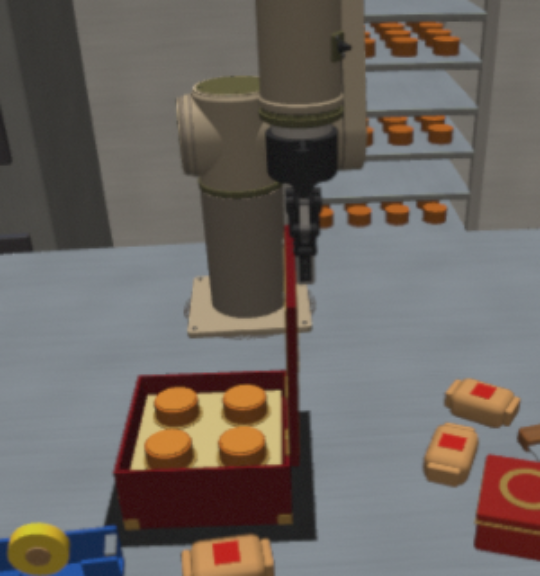

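Lid upright at (292,330) with the fingertips behind its upper edge at (305,265). Following it over.

Emit:
jog_arm(
  rows=[
    [[-11,0,0],[0,0,0]],
    [[-22,0,0],[0,0,0]],
    [[-32,0,1],[0,0,0]],
    [[-43,0,2],[0,0,0]],
    [[-54,0,4],[0,0,0]],
    [[-64,0,7],[0,0,0]],
    [[-74,0,10],[0,0,0]],
    [[-84,0,14],[0,0,0]],
    [[-94,0,19],[0,0,0]],
  ],
)

```text
time: 10.1
tool_pos: [473.6, -13.7, 263.1]
tcp_rot: [180.0, 0.0, 88.0]
ft_force: [-0.1, 1.8, 2.7]
finger_gap: 0.1
grip_force: 0.8
```

Emit:
jog_arm(
  rows=[
    [[-10,0,5],[0,0,0]],
    [[-19,0,11],[0,0,0]],
    [[-28,0,17],[0,0,0]],
    [[-36,0,23],[0,0,0]],
    [[-44,0,30],[0,0,0]],
    [[-52,0,38],[0,0,0]],
    [[-59,0,46],[0,0,0]],
    [[-66,0,54],[0,0,0]],
    [[-72,0,63],[0,0,0]],
  ],
)

```text
time: 11.0
tool_pos: [471.0, -85.3, 199.5]
tcp_rot: [-180.0, -0.0, 88.0]
ft_force: [0.3, 0.3, 1.2]
finger_gap: -0.4
grip_force: 0.5
```

Emit:
jog_arm(
  rows=[
    [[-6,0,9],[0,0,0]],
    [[-11,0,18],[0,0,0]],
    [[-16,0,28],[0,0,0]],
    [[-20,0,38],[0,0,0]],
    [[-23,0,48],[0,0,0]],
    [[-26,0,58],[0,0,0]],
    [[-28,0,68],[0,0,0]],
    [[-29,0,76],[0,0,0]],
    [[-30,0,81],[0,0,0]],
    [[-30,0,81],[0,0,0]],
  ],
)

```text
time: 12.0
tool_pos: [469.4, -114.5, 118.3]
tcp_rot: [-179.9, -0.0, 88.0]
ft_force: [0.5, 0.3, 0.2]
finger_gap: 0.1
grip_force: 0.0
```

Now press down gently to the stop.

Emit:
jog_arm(
  rows=[
    [[0,0,2],[0,0,0]],
    [[0,0,4],[0,0,0]],
    [[0,0,6],[0,0,0]],
    [[0,0,8],[0,0,0]],
    [[0,0,9],[0,0,0]],
    [[0,0,10],[0,0,0]],
    [[0,0,10],[0,0,0]],
  ],
)

```text
time: 12.7
tool_pos: [469.9, -114.6, 109.1]
tcp_rot: [-180.0, -0.0, 88.0]
ft_force: [-0.2, -0.8, -0.3]
finger_gap: 0.2
grip_force: 0.0
```

Emit:
jog_arm(
  rows=[
    [[0,0,0.5],[0,0,0]],
    [[0,0,1],[0,0,0]],
    [[0,0,1],[0,0,0]],
  ],
)

```text
time: 13.0
tool_pos: [470.0, -114.7, 108.2]
tcp_rot: [-180.0, -0.0, 88.0]
ft_force: [0.7, 0.1, -0.4]
finger_gap: -0.1
grip_force: 0.0
```

Run:
```python
from h import *
p,d=r.snapshot("scene")
cv2.imwrite("pics/t5.png",cv2.resize(p[80:320,150:450],None,fx=2,fy=2))
P=cloud("scene",d)
for y in range(-40,60,15):
    m=(abs(P[...,1]-y)<3)&(P[...,0]>480)&(P[...,0]<560)&(P[...,2]>80);print(y,m.sum(),np.median(P[m][:,2]) if m.any() else None)
```

```text
-40 57 108.21299120746221
-25 65 107.84580579909016
-10 66 107.65946726467865
5 59 106.84995123433566
20 54 107.5115800360424
35 60 107.1971403474862
50 59 107.00986850998731
```

View pics/t5.png

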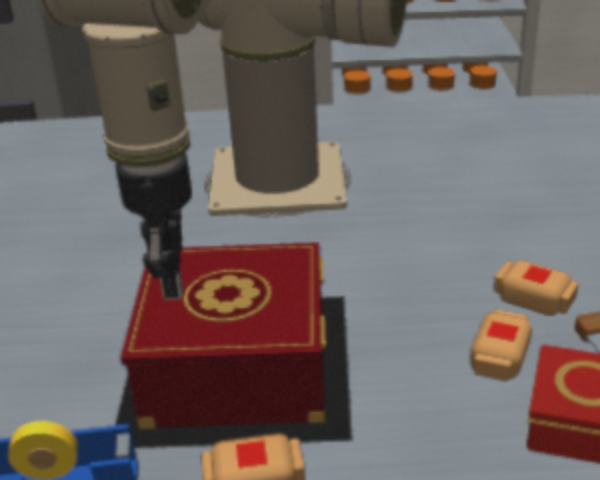

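The lid lies nearly flat at z≈107–108, with the fingertips on it at (172,295). I'll press until there is a firm reaction force.

Emit:
jog_arm(
  rows=[
    [[0,0,0.5],[0,0,0]],
    [[0,0,1],[0,0,0]],
    [[0,0,1.5],[0,0,0]],
    [[0,0,1.5],[0,0,0]],
  ],
)

```text
time: 13.45
tool_pos: [470.1, -114.7, 108.0]
tcp_rot: [180.0, 0.0, 88.0]
ft_force: [-6.1, 1.6, 11.4]
finger_gap: -0.0
grip_force: 5.5
```

Emit:
jog_arm(
  rows=[
    [[0,0,0.5],[0,0,0]],
    [[0,0,1],[0,0,0]],
    [[0,0,1],[0,0,0]],
  ],
)

```text
time: 13.75
tool_pos: [470.2, -114.7, 107.9]
tcp_rot: [180.0, 0.0, 88.0]
ft_force: [-10.2, 3.2, 20.2]
finger_gap: 0.2
grip_force: 9.6
```

Rigid stop at z≈108, so the lid is shut. Retreating straight up.

Emit:
jog_arm(
  rows=[
    [[0,0,-4],[0,0,0]],
    [[0,0,-15],[0,0,0]],
    [[0,0,-40],[0,0,0]],
    [[0,0,-75],[0,0,0]],
    [[0,0,-110],[0,0,0]],
    [[-40,0,-140],[0,0,0]],
    [[-80,0,-150],[0,0,0]],
    [[-120,0,-150],[0,0,0]],
    [[-150,0,-150],[0,0,0]],
    [[-150,0,-150],[0,0,0]],
  ],
)

```text
time: 14.75
tool_pos: [464.1, -268.0, 256.1]
tcp_rot: [-180.0, 0.1, 87.8]
ft_force: [-0.9, 0.7, 0.4]
finger_gap: 0.2
grip_force: 0.0
```

Run:
```python
from h import *
p,d=r.snapshot("top");q,e=r.snapshot("scene");P=cloud("top",d)
cv2.imwrite("pics/t6.png",np.hstack([cv2.resize(p[140:380,270:570],None,fx=1.33,fy=1.33),cv2.resize(q[120:360,130:430],None,fx=1.33,fy=1.33)]))
m=(P[...,0]>390)&(P[...,0]<550)&(P[...,1]>-140)&(P[...,1]<50)&(P[...,2]>80)&(P[...,2]<130);Q=P[m]
A=np.c_[Q[:,:2]-[471,-50],np.ones(len(Q))];print(np.linalg.lstsq(A,Q[:,2],rcond=None)[0],len(Q))
```

```text
[-1.59180287e-03 -2.33929188e-06  1.08738136e+02] 10125
```

View pics/t6.png

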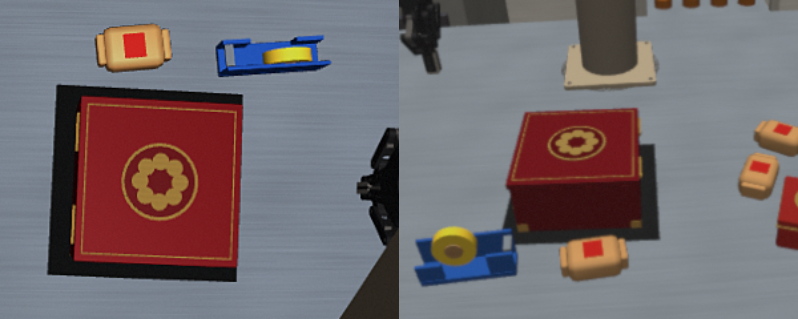

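The lid is flat (slope about 0 at z≈108.7), the drawer is flush, the other objects are where they were, and the arm is clear. Handing in.

```bash
python3 -c "
from bench import r
print(r.hand_in())"
```

```text
the job is handed in; nothing more can be done
None
```

The drawer was pushed flush first, then the lid fully shut; nothing else looked moved in the final pictures, and the job was handed in at about 15 s (no verdict was returned).

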